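# Hang a tension weight on the slotted weight rail

### The arm

A 6-joint arm with a two-finger parallel gripper is mounted at the origin on a cart in front of the work surface, level with it; the furniture and walls round the work are solid. World frame = base frame: x ahead of the robot, y to its left, z up, the work surface at z = 0. Lengths are in mm, angles in rad, forces in N, time in s.
With the tool pointing down it reaches from about 150 to 775 mm from the base axis. Payload 6.1 kg.
Tool frame: the origin (TCP) lies at the very end of the fingers, on their centre line; the grasp point (between the pads) lies 19 mm behind it; z points along the fingers, y is the line along which they close (so a half turn about z gives the same grasp; the last joint's range is limited). The gripper opens to 85 mm and grips with 20 to 120 N. Pads are 22 mm wide; open, the fingers measure 114 mm over their backs; the gripper's body (76 mm by 85 mm) begins 54 mm behind the grasp point. The pads swing forward as they close: fully open they stand 13 mm farther back than shut.
Start: joints at [1.237, 0.126, -0.04, 1.405, 0, 1.571], TCP at [172.002, 496.008, 231.295] pointing down, gripper open.
Joint ranges: [-2.72, 2.72], [-0.95, 1.95], [-1.27, 1.35], [-1.78, 2.02], [-1.46, 1.47], [-3.14, 3.14]. Speed limits (rad/s): [2.39, 2.39, 3.01, 3.14, 3.14, 3.14].

### API

Orientations are given as a unit quaternion [w, x, y, z].
In Python, from station import arm, imaging gives the robot as it stands. The module is installed in compiled form; this text tells all that it offers.
- The arm moves only by the tool move_arm, never from a script. Its argument "increments" is a list that holds one entry, the list of rows, each a list of 7 numbers: the shift along the tool's x, y, z normalised to -1 to 1, where 1 is 20 mm, then the turn, a rotation vector about the tool's x, y, z normalised to -1 to 1, where 1 is 6 degrees, then the finger opening in mm, from 0 to 85.4. In form: [[[tx, ty, tz, wx, wy, wz, fingers], ...]]. A call has 1 to 10 rows; each row shifts and turns the commanded pose from where the row before left it, along the tool's axes as they then stand; what a row does not reach is not made up. A row lasts 1/12 s, in which the tool goes at most 41.7 mm and 7.16 degrees, less where a joint would pass 70% of its speed; a pose out of reach is approached as far as the arm can. A call with a number of a shift or a turn outside -1 to 1 is refused whole. A call with a gripper value outside its range is refused whole. The fingers move at their own pace and stop on an object; "squeeze" is the grip in N (left out, the last holds). Time passes only in rows, so rows that do not move let the fingers close. It gives the time, the measured TCP pose, the force, the opening and the grip force at its end, in the units of the state.
- arm.state(): the state, without advancing time (a new reading comes with each control period).
- imaging.capture(name): name is "scene" or "top"; returns a dict with "color" (420x560x3 uint8, blue, green, red), "fov_y" (degrees; the focal length in pixels is half the picture's height over the tangent of half this angle, whatever the lens; pixels are square), "cx", "cy" (the principal point, pixels), "R" (3x3) and "t" (3): a world point X has camera coordinates R X + t. Camera axes: x right, y down, z forward; pixel columns grow to the right and rows downward; lengths in mm; the calibration is good to about 2 mm. A picture is of the moment at which its call begins. There is no depth.
- arm.finish_job(): hands the job in; it is judged then, once.
The state is a dict: "time_s": time; "joints": joint angles; "joint_vel": joint speeds; "effort": joint torques, N m; "position": TCP position; "tcp_rot": TCP orientation; "force": force on the tool from outside, world axes, zero at the start; "moment": the same for the moment, N m; "opening": finger opening in mm; "finger_force": force on a finger pad.
Only numpy, scipy, OpenCV 4.12 (cv2) and the standard library are available. Lean on these libraries where they do the work, as an engineer would, in place of code of your own. Each camera call takes 0.05 s, during which the arm holds its last target. There are 200 camera calls.

### The job

Hang the tension weight with the blue knob on the slotted weight rail: bring its neck in between the two bars at the open end, slide it along to the closed end by the orange block, and leave it hanging there upright by its flange. Leave the red and the yellow weights standing where they are.

Things in the scene. Friction and masses are not known exactly. Their poses are not given: they have to be found in the camera images.
- weight_blue: tension weight to hang, 128 mm tall, upright on the worktop, 0.25-0.5 kg, round about its z axis (up); origin at the centre of its underside. Steel body 50 mm across, z 0-40 mm, with a blue band; neck 10 mm across, z 40-80; flange 44 mm across, z 80-86; blue cylindrical knob 24 mm across, z 86-128, to be gripped from above.
- weight_red: the same kind of weight (128 mm tall, 50 mm across, origin under its centre, z up) with a red knob and band; a bystander on the worktop, to be left alone.
- weight_yellow: the same kind of weight (128 mm tall, 50 mm across, origin under its centre, z up) with a yellow knob and band; a bystander on the worktop, to be left alone.
- weight_rail: fixed stand, origin on the worktop, z up. x runs along the slot, open end -x to closed end +x. Two level bars, z 120-130 mm, each 12 wide, leave a 22 mm slot about y = 0, straight from x -45 to +55 (closed); a flared mouth, 48 wide at x -70, leads in. Home: weight's axis at x +50, flange on the bars, underside at z 50. Behind: orange block x 78-86, top z 146; column. Base plate x -40 to 125, 110 wide, 8 thick.

How it is judged (in metres and radians):
At the end, for the whole second after the job is handed in: The blue weight hangs at rest by its flange on the two bars (underside 44 to 56 mm above the worktop), within 15 mm of fully home at the closed end, within 12 mm of the slot's middle line, upright within 10 degrees (x of weight_blue in the frame of weight_rail between 0.035 and 0.06 m and y of weight_blue in the frame of weight_rail between -0.012 and 0.012 m and z of weight_blue in the frame of weight_rail between 0.044 and 0.056 m and angle between weight_blue's own z axis and vertical below 0.17 rad and linear speed of weight_blue below 0.02 m/s); the robot touches nothing.
It fails at once if the red or the yellow weight is moved by more than 30 mm or tipped by more than 0.5 rad (distance of any of weight_red, weight_yellow from where it was at the start of the episode above 0.03 m or angle between any of weight_red, weight_yellow's own z axis and vertical above 0.5 rad).
It also fails if it takes over 51 s, if anything falls off the work surface, if the arm or the gripper's body presses on something with over 40 N, if the wrist force passes 120 N, or if a joint passes its speed limit or range.

## Working session

There is one attempt and no reset: what is moved stays moved. The work goes in short steps, Python scripts to look and compute and a tool call to move; the robot and the scene stay as the last step left them, time stands still between calls to the robot, and variables do not carry over. Pictures are saved under pics/ and viewed, at most 10 in all, crops included, and the job is handed in when it is done.

Besides the shell and the picture viewer there is one more tool, called after "Request:" in YAML: its name, and indented under it one key for each argument. move_arm: Moves the arm, as the interface text tells. Scaled input: -1 to 1 covers 20 mm each way for a shift and 6 degrees each way for a turn. Its arguments: {"type":"object","properties":{"increments":{"type":"array"},"squeeze":{"type":"number"}},"required":["increments"]}

```bash
mkdir -p pics
cat > h.py <<'E'
import numpy as np,cv2
from station import arm,imaging
def cap(n,f):
    c=imaging.capture(n);cv2.imwrite('pics/'+f,c['color']);return c
def ray(c,u,v,z):
    f=c['color'].shape[0]/2/np.tan(np.radians(c['fov_y'])/2)
    R=np.array(c['R']);t=np.array(c['t'])
    d=R.T@np.array([(u-c['cx'])/f,(v-c['cy'])/f,1]);o=-R.T@t
    return o+d*(z-o[2])/d[2]
def proj(c,X):
    f=c['color'].shape[0]/2/np.tan(np.radians(c['fov_y'])/2)
    p=np.array(c['R'])@np.array(X,float)+np.array(c['t']);return f*p[0]/p[2]+c['cx'],f*p[1]/p[2]+c['cy']
E
python3 - <<'E'
from h import *
for n in('scene','top'):
    c=cap(n,n+'1.png');print(n,c['fov_y'],c['cx'],c['cy'],np.round(c['R'],4).tolist(),np.round(c['t'],1))
s=arm.state();print(s)
E
```

```text
scene 52.1859166435685 277.4397085980656 207.20084220976136 [[-0.6398, 0.7685, -0.0122], [0.5706, 0.4643, -0.6773], [-0.5148, -0.4403, -0.7356]] [ 311.3 -269.5 1158. ]
top 52.846361045338746 269.32644147152945 209.98419781891425 [[0.0186, -0.9993, -0.0331], [-0.9908, -0.014, -0.1348], [0.1343, 0.0353, -0.9903]] [ 19.  510.2 831.6]
{'time_s': 0.1, 'joints': array([ 1.23701346e+00,  1.26246338e-01, -4.04891944e-02,  1.40537161e+00,
        1.30019354e-05,  1.57076724e+00]), 'joint_vel': array([ 0.00037548,  0.00052506,  0.00298524, -0.00219053, -0.00071095,
       -0.00066355]), 'effort': array([ 1.65473099e-03, -4.36901665e+01,  3.53606486e+01,  1.36166523e-02,
        4.34170852e-05, -3.17829816e-06]), 'position': array([171.88028326, 495.6909963 , 230.65295814]), 'tcp_rot': array([-1.15295191e-04,  1.66103405e-01,  9.86108123e-01, -6.45221545e-04]), 'force': array([ 4.57626154e-01, -8.60744907e-04, -1.03252177e+00]), 'moment': array([-0.0377644 , -0.00228624,  0.02287335]), 'finger_force': 0.0, 'opening': 85.56417336984347}
```

View pics/scene1.png

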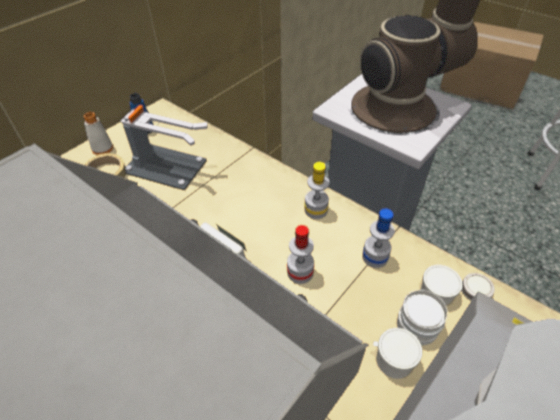

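View pics/top1.png

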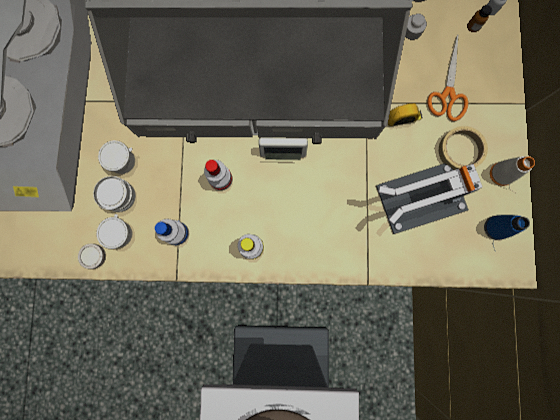

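The scene view shows the weights blue (378,250), red (300,265) and yellow (317,205), with the rail around (165,150). In the top view, the knobs are blue (162,229), red (212,167) and yellow (247,244). The rail runs from its mouth near (390,200) to the orange block at (472,178). A tall cabinet stands at the back.

Run:
```python
from h import *
a=cap('scene','s2.png');b=cap('top','t2.png')
for c in(a,b): print('cam',-np.array(c['R']).T@np.array(c['t']), 'tcp',proj(c,[172,496,231]),'base',proj(c,[0,0,0]))
cr=b['color'][120:260,340:520];cv2.imwrite('pics/t2r.png',cv2.resize(cr,None,fx=4,fy=4,interpolation=cv2.INTER_CUBIC))
cr=b['color'][140:280,140:280];cv2.imwrite('pics/t2w.png',cv2.resize(cr,None,fx=4,fy=4,interpolation=cv2.INTER_CUBIC))
cr=a['color'][80:220,90:250];cv2.imwrite('pics/s2r.png',cv2.resize(cr,None,fx=4,fy=4,interpolation=cv2.INTER_CUBIC))
for n,u,v in(('b',162,229),('r',212,167),('y',247,244)): print(n,ray(b,u,v,128))
for n,u,v in(('b',386,214),('r',302,232),('y',320,168)): print(n,ray(a,u,v,128))
```

```text
cam [949.07808897 395.84673603 673.00776718] tcp (np.float64(642.3115852678729), np.float64(145.79150882696493)) base (np.float64(392.70274854501275), np.float64(107.39603376655418))
cam [393.43722319  -3.21992476 892.92643695] tcp (np.float64(-46.650765407095605), np.float64(408.1398671255356)) base (np.float64(279.00037218607554), np.float64(469.26024864394043))
b [459.23604248 220.11565541 128.        ]
r [576.41396351 132.34274225 128.        ]
y [434.42853205  63.35073016 128.        ]
b [463.45748496 222.44827349 128.        ]
r [584.68627113 136.16603276 128.        ]
y [439.90459579  67.54800723 128.        ]
```

View pics/t2r.png

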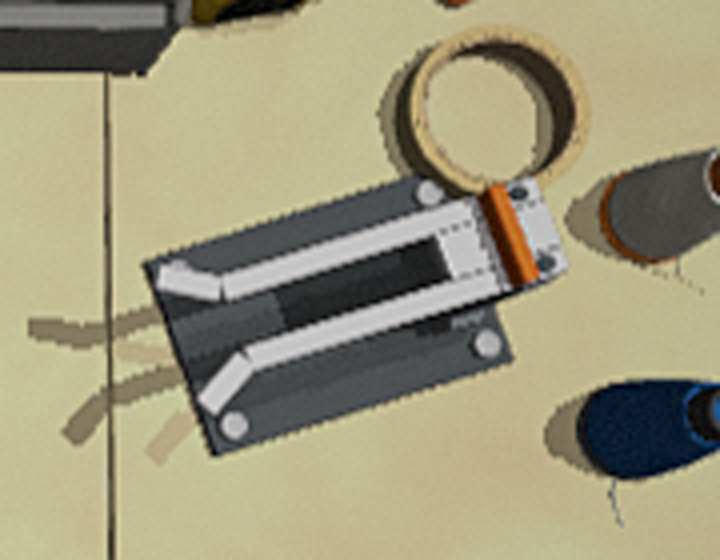

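View pics/t2w.png

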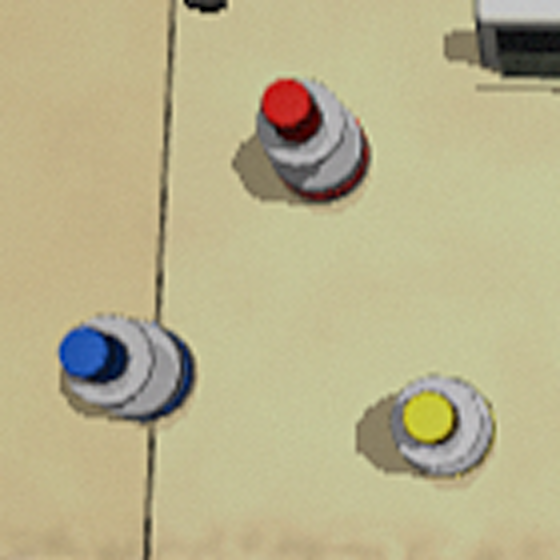

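View pics/s2r.png

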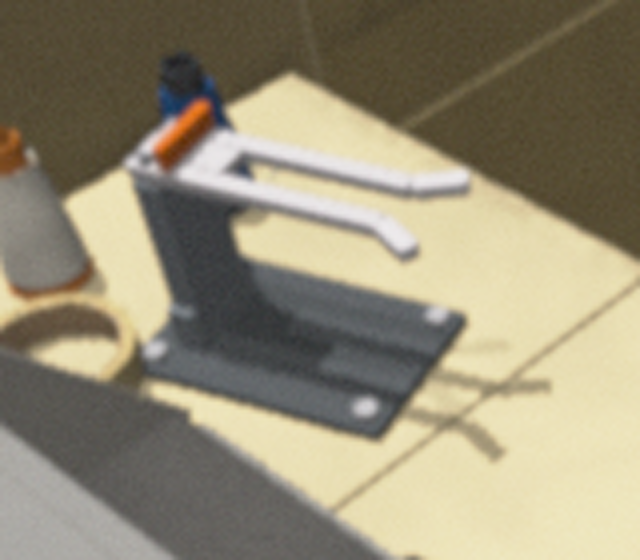

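The rail crop shows the slot's closed end corners at (437,237) and (449,280). The bends are at (224,299) and (243,348), and the plate corners at (145,262), (215,455) and (513,358). In the weights crop, the knob tops are blue (85,353), red (288,104) and yellow (429,417). The scene crop puts the front plate corners at (465,317) and (380,437).

```bash
cat >> h.py <<'E'
def uncrop(u,v,u0,v0,k): return u0+(u+.5)/k-.5, v0+(v+.5)/k-.5
E
python3 - <<'E'
from h import *
from scipy.optimize import least_squares
a=cap('scene','s3.png');b=cap('top','t3.png')
cv2.imwrite('pics/s3w.png',cv2.resize(a['color'][150:290,270:410],None,fx=4,fy=4,interpolation=cv2.INTER_CUBIC))
T=[((55,11,130),437,237),((55,-11,130),449,280),((-45,11,130),224,299),((-45,23,130),218,276),((-45,-11,130),243,348),((-45,-23,130),255,368),
((-40,55,8),145,262),((-40,-55,8),215,455),((125,-55,8),513,358)]
S=[((-40,55,8),380,437),((-40,-55,8),465,317)]
def W(p,l):
    c,s=np.cos(p[2]),np.sin(p[2]);return [p[0]+c*l[0]-s*l[1],p[1]+s*l[0]+c*l[1],l[2]]
def res(p,T=T,S=S):
    r=[]
    for L,c,o in((T,b,(340,120)),(S,a,(90,80))):
        for l,u,v in L: r+=list(np.array(proj(c,W(p,l)))-uncrop(u,v,*o,4))
    return np.array(r)
p0=[450,-300,-1.3]
for kw in({},{'S':[]}):
    f=least_squares(lambda p:res(p,**kw),p0,x_scale=[10,10,.1]);print(f.x,np.degrees(f.x[2]));print(np.round(f.fun.reshape(-1,2),2).tolist())
for n,u,v in(('b',85,353),('r',288,104),('y',429,417)): print(n,ray(b,*uncrop(u,v,140,140,4),128))
E
```

```text
[ 532.16027333 -251.51243404   -1.24252989] -71.19171851048823
[[-0.61, -1.0], [0.81, -0.41], [0.39, 0.34], [-0.4, -0.09], [-0.15, -0.49], [-0.83, 0.77], [-0.04, -0.79], [0.43, 0.4], [1.14, 0.33], [-0.24, 0.21], [1.52, -0.66]]
[ 531.95939011 -251.39703762   -1.24415318] -71.28472634524579
[[-0.64, -0.85], [0.76, -0.26], [0.32, 0.41], [-0.45, -0.03], [-0.23, -0.42], [-0.93, 0.85], [-0.07, -0.74], [0.32, 0.48], [1.08, 0.53]]
b [461.27044072 222.30603027 128.        ]
r [579.02687234 133.14186189 128.        ]
y [434.65066443  63.58342845 128.        ]
```

View pics/s3w.png

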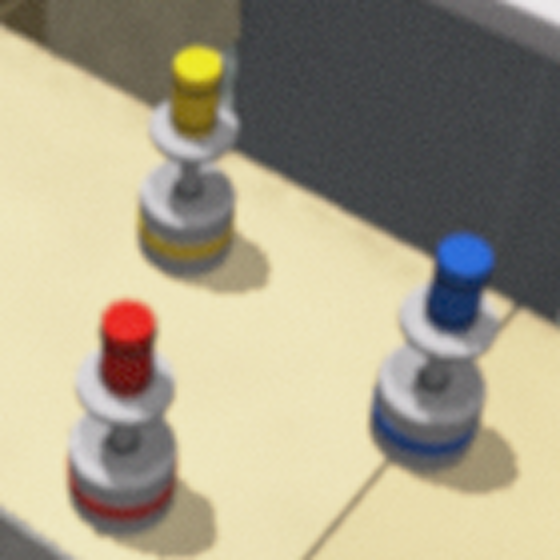

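The knob tops in the scene crop are blue (465,256), yellow (198,67) and red (128,321).

Run:
```python
from h import *
a=cap('scene','s4.png')
for n,u,v in(('b',465,256),('r',128,321),('y',198,67)): print(n,ray(a,*uncrop(u,v,270,150,4),128))
p=(532.1,-251.5,-1.2433);c,s=np.cos(p[2]),np.sin(p[2])
for x in(-150,-110,-85,-45,0,40,50,82,125):print(x,p[0]+c*x,p[1]+s*x)
st=arm.state();q=st['tcp_rot'];from scipy.spatial.transform import Rotation as Ro
print(st['position'],Ro.from_quat([*q[1:],q[0]]).as_matrix().round(3).tolist())
```

```text
b [462.84353624 221.85169381 128.        ]
r [581.49570084 132.93477443 128.        ]
y [437.24676041  63.58453454 128.        ]
-150 483.84898484132015 -109.47239868195743
-110 496.7159222169681 -147.34642570010212
-85 504.75775807674813 -171.01769258644254
-45 517.624695452396 -208.89171960458722
0 532.1 -251.5
40 544.966937375648 -289.3740270181447
50 548.1836717195599 -298.84253377268084
82 558.4772216200784 -329.1417553871966
125 572.3091792989 -369.8563344317021
[171.9957765  495.93522096 231.09597323] [[-0.945, 0.328, -0.0], [0.328, 0.945, -0.0], [0.0, -0.0, -1.0]]
```

Request:
move_arm:
  increments:
    - [[0, 0, 0, 0, 0, 0.965, 85], [0, 0, 0, 0, 0, 0.965, 85], [0, 0, 0, 0, 0, 0.965, 85], [0, 0, 0, 0, 0, 0.965, 85], [0, 0, 0, 0, 0, 0.965, 85], [0, 0, 0, 0, 0, 0.965, 85], [0, 0, 0, 0, 0, 0.965, 85], [0, 0, 0, 0, 0, 0.965, 85], [0, 0, 0, 0, 0, 0.965, 85], [0, 0, 0, 0, 0, 0, 85]]
  squeeze: 50

```text
time_s: 1.18
position: [172.0, 496.0, 231.3]
tcp_rot: [0.0, 0.583, 0.812, -0.0]
force: [-0.1, -0.4, -0.2]
opening: 85.0
finger_force: 0.0
```

Request:
move_arm:
  increments:
    - [[-0.88, 0.465, 0, 0, 0, 0, 85], [-0.88, 0.465, 0, 0, 0, 0, 85], [-0.88, 0.465, 0, 0, 0, 0, 85], [-0.88, 0.465, 0, 0, 0, 0, 85], [-0.88, 0.465, 0, 0, 0, 0, 85], [-0.88, 0.465, 0, 0, 0, 0, 85], [-0.88, 0.465, 0, 0, 0, 0, 85], [-0.88, 0.465, 0, 0, 0, 0, 85], [-0.88, 0.465, 0, 0, 0, 0, 85], [-0.88, 0.465, 0, 0, 0, 0, 85]]

```text
time_s: 2.02
position: [317.3, 358.5, 231.4]
tcp_rot: [0.0, 0.581, 0.814, 0.0]
force: [-0.4, -0.3, -0.9]
opening: 85.0
finger_force: 0.0
```

Request:
move_arm:
  increments:
    - [[-0.88, 0.465, 0, 0, 0, 0, 85], [-0.88, 0.465, 0, 0, 0, 0, 85], [-0.88, 0.465, 0, 0, 0, 0, 85], [-0.88, 0.465, 0, 0, 0, 0, 85], [-0.88, 0.465, 0, 0, 0, 0, 85], [-0.88, 0.465, 0, 0, 0, 0, 85], [-0.88, 0.465, 0, 0, 0, 0, 85], [-0.88, 0.465, 0, 0, 0, 0, 85], [-0.88, 0.465, 0, 0, 0, 0, 85], [0, 0, 0, 0, 0, 0, 85]]

```text
time_s: 2.85
position: [448.8, 234.4, 231.0]
tcp_rot: [0.0, 0.582, 0.813, -0.0]
force: [0.2, 0.2, -0.2]
opening: 84.5
finger_force: 0.0
```

Request:
move_arm:
  increments:
    - [[-0.8, 0.425, 0, 0, 0, 0, 85], [0, 0, 1, 0, 0, 0, 75], [0, 0, 1, 0, 0, 0, 70], [0, 0, 1, 0, 0, 0, 70], [0, 0, 1, 0, 0, 0, 70], [0, 0, 1, 0, 0, 0, 70], [0, 0, 1, 0, 0, 0, 70], [0, 0, 0.9, 0, 0, 0, 70], [0, 0, 0, 0, 0, 0, 70]]

```text
time_s: 3.6
position: [457.6, 223.1, 89.8]
tcp_rot: [-0.001, 0.581, 0.814, -0.003]
force: [-0.5, -0.0, -0.4]
opening: 70.1
finger_force: 0.0
```

Run:
```python
from h import *
a=cap('scene','s5.png')
b=cap('top','t5.png')
k=lambda c,o:cv2.resize(c['color'][o[1]:o[1]+130,o[0]:o[0]+130],(400,400),interpolation=cv2.INTER_CUBIC)
cv2.imwrite('pics/g5.png',np.hstack([k(a,(315,140)),k(b,(100,160))]))
```

```text
(no output)
```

View pics/g5.png

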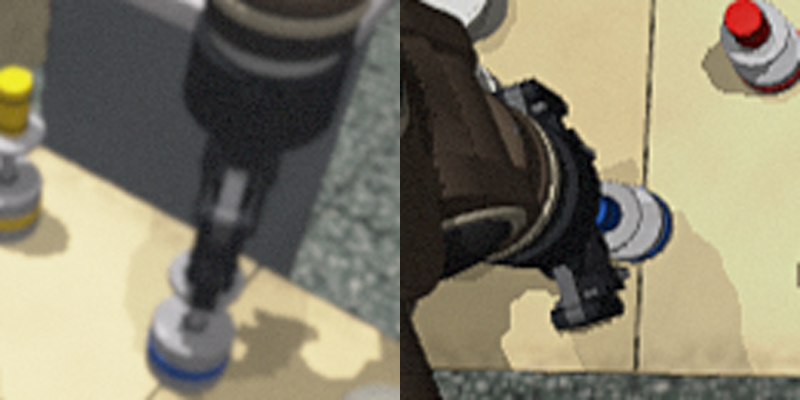

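The open fingers stand on either side of the blue knob, clear of the weight. Next I check the settled pose and close.

Request:
move_arm:
  increments:
    - [[0, 0, -0.1, 0, 0, 0, 70], [0, 0, 0, 0, 0, 0, 70], [0, 0, 0, 0, 0, 0, 70]]

```text
time_s: 3.95
position: [460.9, 224.3, 96.8]
tcp_rot: [0.001, 0.582, 0.813, 0.001]
force: [-0.1, -0.6, 0.4]
opening: 70.0
finger_force: 0.0
```

Request:
move_arm:
  increments:
    - [[-0.12, 0, 0.18, 0, 0, 0, 70], [0, 0, 0, 0, 0, 0, 50], [0, 0, 0, 0, 0, 0, 30], [0, 0, 0, 0, 0, 0, 15], [0, 0, 0, 0, 0, 0, 15], [0, 0, 0, 0, 0, 0, 15], [0, 0, 0, 0, 0, 0, 15], [0, 0, 0, 0, 0, 0, 15], [0, 0, 0, 0, 0, 0, 15], [0, 0, 0, 0, 0, 0, 15]]
  squeeze: 60

```text
time_s: 4.78
position: [461.1, 221.6, 91.8]
tcp_rot: [0.0, 0.582, 0.813, 0.0]
force: [1.3, 0.3, 0.6]
opening: 22.6
finger_force: 58.8
```

Request:
move_arm:
  increments:
    - [[0, 0, -0.5, 0, 0, 0, 15], [0, 0, -1, 0, 0, 0, 15], [0, 0, -1, 0, 0, 0, 15], [0, 0, -1, 0, 0, 0, 15], [0, 0, -1, 0, 0, 0, 15], [0, 0, -1, 0, 0, 0, 15], [0, 0, -1, 0, 0, 0, 15], [0, 0, -0.7, 0, 0, 0, 15], [0, 0, 0, 0, 0, 0, 15], [0, 0, 0, 0, 0, 0, 15]]

```text
time_s: 5.62
position: [460.8, 221.6, 236.0]
tcp_rot: [0.0, 0.582, 0.813, 0.0]
force: [0.5, -0.5, -2.6]
opening: 23.0
finger_force: 59.4
```

Request:
move_arm:
  increments:
    - [[-0.5, 0, 0, 0, 0, 0, 15], [-0.8, 0, 0, 0, 0, 0, 15], [-0.8, 0, 0, 0, 0, 0, 15], [-0.8, 0, 0, 0, 0, 0, 15], [-0.8, 0, 0, 0, 0, 0, 15], [-0.8, 0, 0, 0, 0, 0, 15], [-0.8, 0, 0, 0, 0, 0, 15], [-0.8, 0, 0, 0, 0, 0, 15], [-0.8, 0, 0, 0, 0, 0, 15], [-0.8, 0, 0, 0, 0, 0, 15]]

```text
time_s: 6.45
position: [509.7, 74.1, 234.0]
tcp_rot: [-0.001, 0.582, 0.813, -0.001]
force: [0.4, 1.5, -3.2]
opening: 22.3
finger_force: 59.3
```

Request:
move_arm:
  increments:
    - [[-0.8, 0, 0, 0, 0, 0, 15], [-0.8, 0, 0, 0, 0, 0, 15], [-0.8, 0, 0, 0, 0, 0, 15], [-0.8, 0, 0, 0, 0, 0, 15], [-0.8, 0, 0, 0, 0, 0, 15], [-0.8, -0.5, 0, 0, 0, 0, 15], [-0.8, -0.5, 0, 0, 0, 0, 15], [-0.8, -0.5, 0, 0, 0, 0, 15], [-0.8, -0.5, 0, 0, 0, 0, 15], [-0.8, -0.5, 0, 0, 0, 0, 15]]

```text
time_s: 7.28
position: [513.2, -93.3, 233.9]
tcp_rot: [-0.001, 0.582, 0.813, -0.001]
force: [1.1, 0.9, -3.3]
opening: 22.4
finger_force: 59.5
```

Request:
move_arm:
  increments:
    - [[-0.5, -0.5, 0, 0, 0, 0, 15], [-0.5, -0.5, 0, 0, 0, 0, 15], [-0.3, -0.3, 0, 0, 0, 0, 15], [0, -0.3, 0, 0, 0, 0, 15], [0, 0, 0, 0, 0, 0, 15], [0, 0, 0, 0, 0, 0, 15]]

```text
time_s: 7.78
position: [492.2, -126.5, 235.4]
tcp_rot: [-0.0, 0.582, 0.813, 0.0]
force: [-0.1, 0.3, -3.0]
opening: 22.9
finger_force: 59.4
```

Request:
move_arm:
  increments:
    - [[0, -0.12, 0.5, 0, 0, 0, 15], [0, 0, 0.8, 0, 0, 0, 15], [0, 0, 0.8, 0, 0, 0, 15], [0, 0, 0.8, 0, 0, 0, 15], [0, 0, 0.8, 0, 0, 0, 15], [0, 0, 0.52, 0, 0, 0, 15], [0, 0, 0, 0, 0, 0, 15], [0, 0, 0, 0, 0, 0, 15], [0, 0, 0, 0, 0, 0, 15]]

```text
time_s: 8.53
position: [490.9, -127.4, 152.2]
tcp_rot: [0.001, 0.582, 0.813, 0.0]
force: [0.1, -0.2, -3.5]
opening: 22.8
finger_force: 59.4
```

Run:
```python
from h import *
a=cap('scene','s6.png')
b=cap('top','t6.png')
k=lambda c,o:cv2.resize(c['color'][o[1]:o[1]+150,o[0]:o[0]+150],(400,400),interpolation=cv2.INTER_CUBIC)
cv2.imwrite('pics/g6.png',np.hstack([k(a,(130,60)),k(b,(330,110))]))
```

```text
(no output)
```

View pics/g6.png

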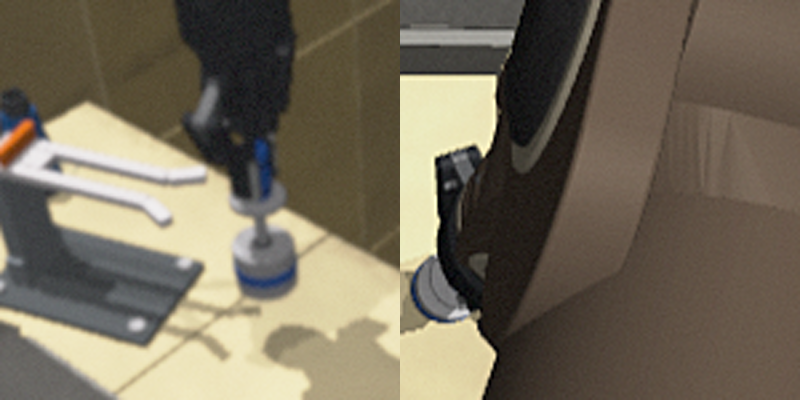

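The weight hangs upright in the gripper, outside the mouth. Its flange is just above bar height and its neck is on the slot line.

Request:
move_arm:
  increments:
    - [[-0.4, -0.04, 0, 0, 0, 0, 15], [-0.6, 0, 0, 0, 0, 0, 15], [-0.6, 0, 0, 0, 0, 0, 15], [-0.6, 0, 0, 0, 0, 0, 15], [-0.6, 0, 0, 0, 0, 0, 15], [-0.6, 0, 0, 0, 0, 0, 15], [-0.6, 0, 0, 0, 0, 0, 15], [0, 0, 0, 0, 0, 0, 15]]

```text
time_s: 9.3
position: [516.1, -206.1, 151.0]
tcp_rot: [0.0, 0.583, 0.812, -0.0]
force: [-0.0, -0.2, -3.2]
opening: 22.3
finger_force: 59.5
```

Request:
move_arm:
  increments:
    - [[-0.3, 0, 0, 0, 0, 0, 15], [-0.3, 0, 0, 0, 0, 0, 15], [-0.3, 0, 0, 0, 0, 0, 15], [-0.3, 0, 0, 0, 0, 0, 15], [0, 0, 0, 0, 0, 0, 15]]

```text
time_s: 9.72
position: [523.4, -227.2, 151.3]
tcp_rot: [0.0, 0.583, 0.813, -0.0]
force: [0.5, 0.6, -3.2]
opening: 22.7
finger_force: 59.5
```

Request:
move_arm:
  increments:
    - [[-0.4, 0, 0, 0, 0, 0, 15], [-0.5, 0, 0, 0, 0, 0, 15], [-0.5, 0, 0, 0, 0, 0, 15], [-0.5, 0, 0, 0, 0, 0, 15], [-0.5, 0, 0, 0, 0, 0, 15], [-0.4, 0, 0, 0, 0, 0, 15], [-0.3, 0, 0, 0, 0, 0, 15], [0, 0, 0, 0, 0, 0, 15], [0, 0, 0, 0, 0, 0, 15]]

```text
time_s: 10.47
position: [542.9, -285.2, 151.0]
tcp_rot: [-0.0, 0.583, 0.813, 0.0]
force: [0.2, -0.7, -3.0]
opening: 22.5
finger_force: 59.5
```

Request:
move_arm:
  increments:
    - [[-0.15, 0, 0, 0, 0, 0, 15], [-0.15, 0, 0, 0, 0, 0, 15], [0, 0, 0, 0, 0, 0, 15], [0, 0, 0, 0, 0, 0, 15]]

```text
time_s: 10.8
position: [544.9, -290.6, 151.4]
tcp_rot: [0.0, 0.582, 0.813, 0.0]
force: [-0.4, -0.4, -3.1]
opening: 22.7
finger_force: 59.5
```

Request:
move_arm:
  increments:
    - [[-0.1, 0, 0, 0, 0, 0, 15], [-0.1, 0, 0, 0, 0, 0, 15], [-0.05, 0, 0, 0, 0, 0, 15], [0, 0, 0, 0, 0, 0, 15], [0, 0, 0, 0, 0, 0, 15]]

```text
time_s: 11.22
position: [546.5, -295.4, 151.3]
tcp_rot: [-0.0, 0.582, 0.813, 0.0]
force: [-0.0, -0.5, -4.1]
opening: 22.6
finger_force: 59.5
```

Request:
move_arm:
  increments:
    - [[0, 0, 0.15, 0, 0, 0, 15], [0, 0, 0.1, 0, 0, 0, 15], [0, 0, 0.1, 0, 0, 0, 15], [0, 0, 0, 0, 0, 0, 15], [0, 0, 0, 0, 0, 0, 15]]

```text
time_s: 11.63
position: [546.3, -295.3, 144.0]
tcp_rot: [-0.0, 0.582, 0.813, -0.0]
force: [-0.0, -1.0, -2.3]
opening: 23.0
finger_force: 59.5
```

Request:
move_arm:
  increments:
    - [[0, 0, 0.06, 0, 0, 0, 15], [0, 0, 0.06, 0, 0, 0, 15], [0, 0, 0, 0, 0, 0, 15], [0, 0, 0, 0, 0, 0, 15]]

```text
time_s: 11.97
position: [546.5, -295.4, 141.9]
tcp_rot: [0.0, 0.582, 0.813, 0.0]
force: [-0.3, 0.2, -3.8]
opening: 22.3
finger_force: 59.8
```

Request:
move_arm:
  increments:
    - [[0, 0, 0.05, 0, 0, 0, 15], [0, 0, 0.03, 0, 0, 0, 15], [0, 0, 0, 0, 0, 0, 15], [0, 0, 0, 0, 0, 0, 15], [0, 0, 0, 0, 0, 0, 15]]

```text
time_s: 12.38
position: [546.6, -295.5, 141.8]
tcp_rot: [0.001, 0.582, 0.813, 0.0]
force: [-2.5, 1.6, 5.4]
opening: 22.4
finger_force: 60.6
```

Request:
move_arm:
  increments:
    - [[0, 0, 0, 0, 0, 0, 26], [0, 0, 0, 0, 0, 0, 30], [0, 0, 0, 0, 0, 0, 36], [0, 0, 0, 0, 0, 0, 44], [0, 0, 0, 0, 0, 0, 50], [0, 0, 0, 0, 0, 0, 50], [0, 0, 0, 0, 0, 0, 50], [0, 0, 0, 0, 0, 0, 50]]

```text
time_s: 13.05
position: [546.5, -295.4, 140.2]
tcp_rot: [-0.0, 0.582, 0.813, 0.0]
force: [-0.2, 0.2, 0.4]
opening: 49.9
finger_force: 0.0
```

Request:
move_arm:
  increments:
    - [[0, 0, -0.3, 0, 0, 0, 50], [0, 0, -0.6, 0, 0, 0, 50], [0, 0, -1, 0, 0, 0, 50], [0, 0, -1, 0, 0, 0, 50], [0, 0, -1, 0, 0, 0, 50], [0, 0, -1, 0, 0, 0, 50], [0, 0, -1, 0, 0, 0, 50], [0.8, 0, 0, 0, 0, 0, 50], [0.8, 0, 0, 0, 0, 0, 50], [0.8, 0, 0, 0, 0, 0, 50]]

```text
time_s: 13.88
position: [531.1, -249.7, 259.2]
tcp_rot: [0.001, 0.583, 0.813, 0.0]
force: [-0.5, 0.5, -0.5]
opening: 50.1
finger_force: 0.0
```

Request:
move_arm:
  increments:
    - [[0.8, 0, 0, 0, 0, 0, 50], [0.8, 0, 0, 0, 0, 0, 50], [0.8, 0, 0, 0, 0, 0, 50], [0.8, 0, 0, 0, 0, 0, 50], [0.8, 0, 0, 0, 0, 0, 50], [0.8, 0, 0, 0, 0, 0, 50], [0.8, 0, 0, 0, 0, 0, 50], [0, 0, 0, 0, 0, 0, 50], [0, 0, 0, 0, 0, 0, 50], [0, 0, 0, 0, 0, 0, 50]]

```text
time_s: 14.72
position: [495.2, -143.8, 258.4]
tcp_rot: [0.0, 0.582, 0.813, -0.0]
force: [-0.1, 0.2, -0.8]
opening: 50.3
finger_force: 0.0
```

Run:
```python
from h import *
a=cap('scene','s7.png')
b=cap('top','t7.png')
k=lambda c,o:cv2.resize(c['color'][o[1]:o[1]+130,o[0]:o[0]+130],(400,400),interpolation=cv2.INTER_CUBIC)
cv2.imwrite('pics/g7.png',np.hstack([k(a,(90,60)),k(b,(380,110))]))
p=(532.1,-251.5,-1.2433);c,s=np.cos(p[2]),np.sin(p[2])
for x,y in((50,0),(35,0)):
  for cam,o in((a,(90,60)),(b,(380,110))):
    u,v=proj(cam,[p[0]+c*x-s*y,p[1]+s*x+c*y,178]);print(x,((u-o[0]+.5)*400/130,(v-o[1]+.5)*400/130))
```

```text
50 (np.float64(169.872615935205), np.float64(129.2479242038288))
50 (np.float64(243.81138661405168), np.float64(213.62653082553186))
35 (np.float64(189.27724962521586), np.float64(133.6503661998282))
35 (np.float64(218.07126288083475), np.float64(221.9036445524385))
```

View pics/g7.png

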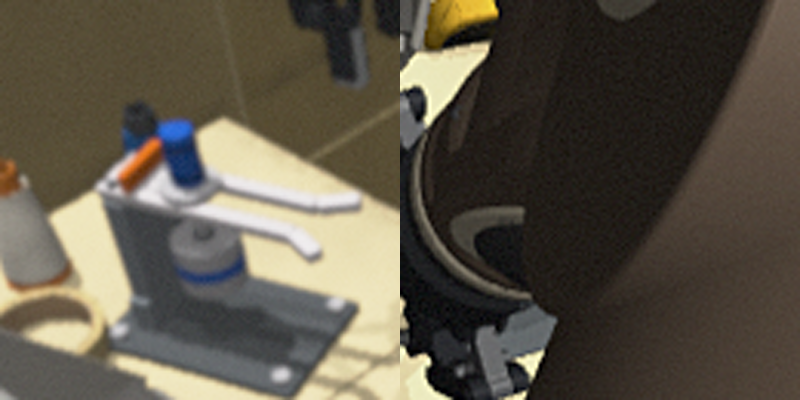

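The blue weight hangs upright by its flange against the closed end. Its knob top at (175,128) puts it at about rail x 46, and the gripper is clear.

```bash
python3 -c "
from station import arm;print(arm.finish_job())"
```

```text
the job is handed in; nothing more can be done
None
```

The blue weight is hanging upright at the closed end of the rail (about x +46 mm in the last picture), the arm never went near the red and yellow weights, and the job was handed in at about 15 s; no verdict was returned.

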